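Turn the horn stake to the index notch and key it home

TASK

The horn stake on the jeweller's bench points the wrong way. Lift it just enough for its lug to clear the raised guide on the holder, without pulling its shank out of the holder, turn it until the horn and the lug below it face the notch in the guide, and lower it until it sits fully down in the notch; then let go. Do not disturb the things around it.

Things in the scene. Friction and masses are not known exactly. Their poses are not given: they have to be found in the camera images.
- holder: Stake holder fixed to the bench: dark foot plate 130 x 104 x 8 mm under a dark block 84 x 84 mm, block top 58 mm above the bench. Vertical round bore, 26 mm diameter, 50 mm deep, in the middle. Origin on the bore axis at bench level; z up; x along the foot's 130 mm side, towards the guide: roughly the way the horn must finally point.
- guide_base (a point): Point on the bore axis at the block's top. On the block stands a steel guide: an arc 22 to 42 mm from this axis, 12 mm high, reaching 40 deg to each side of one radial notch, 19 mm wide, cut right down to the block, flanked outside by two small nibs. It is clamped by hand: the notch lies up to 19 deg either side of the holder's +x, not measured: look or feel for it. Elsewhere the block's top is flat.
- stake: Loose steel horn stake, 175 mm long, 98 mm tall, 0.6 to 0.95 kg, its shank (24 mm diameter, 42 mm long) in the bore, free to turn and lift. Origin on its turning axis at the underside of hub and lug, 58 mm above the bench when fully down; z up, x towards the horn tip. It starts fully down on the flat of the block, lug 80 to 180 deg, either way, from the holder's +x. Hub 38 mm diameter, 12 mm high.
- lug (a point): Outer end, at mid-height, of the stake's lug, which sticks out of the hub along the stake's +x, right below the horn: 16 mm wide, 12 mm high, reaching 44 mm from the axis. It must be lifted over the guide (12 mm) and goes down again only when it faces the notch within about 2.5 deg; fully home, its top is level with the guide's top.
- horn_tip (a point): Tip of the stake's horn, 112 mm from the turning axis and 43 mm above the stake's origin. The horn is a taper, 26 to 12 mm thick, along the stake's +x; opposite it a flat heel, 30 mm wide, 14 mm thick, reaches 63 mm from the axis.
- head (a point): Centre of the stake's head block, on the turning axis 42 mm above the stake's origin. The block is 44 mm along the stake's x, 30 mm along its y (grip it across these 30 mm) and 28 mm high; below it is a neck 24 mm in diameter, 16 mm high.
- hammer: Bystander: hammer lying on the bench, 220 mm long, origin under it. Leave alone.
- oil_bottle: Bystander: plastic bottle 48 mm in diameter and 120 mm tall, origin at the centre of its underside. Leave alone.
- tub: Bystander: closed plastic tub with a grey lid, 92 x 92 x 62 mm, origin at the centre of its underside. Leave alone.

How it is judged:
By the outcome, as a careful person would: the job done as asked, in the order asked, and still so for the second after the job is handed in, with the robot touching nothing.
It also fails if it takes over 54 s, if anything falls off the work surface, if the arm or the gripper's body presses on something with over 40 N, if the wrist force passes 120 N, or if a joint passes its speed limit or range.

ROBOT

A 6-joint arm with a two-finger parallel gripper is mounted at the origin on the work surface. World frame = base frame: x ahead of the robot, y to its left, z up, the work surface at z = 0. Lengths are in m, angles in rad, forces in N, time in s.
With the tool pointing down it reaches from about 0.35 to 0.85 m from the base axis. Payload 8.1 kg.
Tool frame: the origin (TCP) lies at the centre of the arm's flange, where the gripper is bolted on; the fingertips stand 186 mm ahead of it and the grasp point (between the pads) lies 167 mm ahead of it; z points along the fingers, y is the line along which they close (so a half turn about z gives the same grasp; the last joint's range is limited). The gripper opens to 93 mm and grips with 3 to 60 N. Pads are 15 mm wide; open, the fingers measure 128 mm over their backs; the gripper's body (75 mm by 188 mm) begins 65 mm behind the grasp point.
Start: joints at [-1.394, 0.13, 1.488, -0, 1.523, -0.085], TCP at [0.155, -0.58, 0.405] pointing down, gripper open.
Joint ranges: [-2.96, 2.96], [-0.89, 2.26], [0.02, 2.5], [-1.34, 4.48], [0, 2.73], [-2.66, 2.66]. Speed limits (rad/s): [2.39, 2.39, 2.79, 3.14, 3.14, 3.14].

INTERFACE

Orientations are given as a rotation vector (axis times angle).
In Python, from plant import robot gives the robot as it stands.
- The arm moves only by the tool apply_moves, never from a script. Its argument "series" is a list of rows, each a list of 2 entries, a list of its own where there are three numbers: the shift along the tool's x, y, z in mm, then the turn, a rotation vector about the tool's x, y, z in rad. A call has 1 to 12 rows; each row shifts and turns the commanded pose from where the row before left it, along the tool's axes as they then stand; what a row does not reach is not made up. A row lasts 1/12 s, in which the tool goes at most 41.7 mm and 7.16 degrees, less where a joint would pass 70% of its speed; a pose out of reach is approached as far as the arm can. A call is refused whole if a number of a shift passes 41.7 or a number of a turn 0.125, either way. A call with a gripper value outside its range is refused whole. "claw" is the opening, from 0 (shut) to 1 (fully open), set as the call begins (left out, the last holds). The fingers move at their own pace and stop on an object; "newtons" is the grip in N (left out, the last holds). Time passes only in rows, so rows that do not move let the fingers close. It gives the time, the measured TCP pose, the force, the opening and the grip force at its end, in the units of the state.
- robot.read_state(): the state, without advancing time (a new reading comes with each control period).
- robot.read_camera(name): name is "side" or "top" or "wrist"; returns (picture, depth): 420x560x3 uint8, blue, green, red; 420x560 float32, m along the optical axis (not along the pixel's ray), 0 where there is no reading.
- robot.calibration(name): a dict with "fx", "fy", "cx", "cy" (pixels), "extrinsics" (4x4, takes a point from world to camera coordinates). Camera axes: x right, y down, z forward; pixel columns grow to the right and rows downward; lengths in m; the calibration is good to about 2 mm. A picture is of the moment at which its call begins: read the wrist's pose just before it. calibration takes no time and is no camera call; for the wrist camera it gives the pose at the moment of the call.
- robot.close_job(): hands the job in; it is judged then, once.
The state is a dict: "t": time; "q": joint angles; "dq": joint speeds; "joint_torque": joint torques, N m; "tool_pos": TCP position; "orientation": TCP orientation; "force": force on the tool from outside, world axes, zero at the start; "wrist_torque": the same for the moment, N m; "opening": finger opening in m; "gripper_force": force on a finger pad.
Only numpy, scipy, OpenCV 4.12 (cv2) and the standard library are available. Lean on these libraries where they do the work, as an engineer would, in place of code of your own. Each camera call takes 0.05 s, during which the arm holds its last target. There are 200 camera calls.

## Working session

There is one attempt and no reset: what is moved stays moved. The work goes in short steps, Python scripts to look and compute and a tool call to move; the robot and the scene stay as the last step left them, time stands still between calls to the robot, and variables do not carry over. Pictures are saved under pics/ and viewed, at most 10 in all, crops included, and the job is handed in when it is done.

Besides the shell and the picture viewer there is one more tool, called after "Call:" as name([rows], argument=value, ...), one row to a line, values as JSON. apply_moves: Moves the arm, as the interface text tells. Its arguments: {"type":"object","properties":{"series":{"type":"array"},"claw":{"type":"number"},"newtons":{"type":"number"}},"required":["series"]}

```bash
mkdir -p pics; ls; python3 - <<'E'
from plant import robot
import cv2,numpy as np
s=robot.read_state();print(s)
for n in("top","side"):
    c=robot.calibration(n);print(n,c)
    p,d=robot.read_camera(n);cv2.imwrite(f"pics/{n}0.png",p);np.save(f"{n}0.npy",d)
E
```

```text
pics
{'t': 0.0, 'q': array([-1.39441133e+00,  1.31172776e-01,  1.48926295e+00, -1.42532222e-05,
        1.52301503e+00, -8.53464329e-02]), 'dq': array([ 3.92194997e-04, -5.99617028e-04,  4.09855366e-04,  9.08935085e-05,
        7.92687294e-04, -3.32721277e-04]), 'joint_torque': array([-1.25844530e-03, -5.59843147e+01, -4.91760027e+01,  7.67067284e-02,
        3.58647597e-02, -1.71730885e-04]), 'tool_pos': array([ 0.15526196, -0.57932788,  0.40368917]), 'orientation': array([-3.11289002e+00, -4.09713233e-01,  1.55058674e-04]), 'force': array([ 0.41896696, -0.46211561,  0.56455911]), 'wrist_torque': array([-0.00871827, -0.04896642,  0.01256096]), 'gripper_force': 0.0, 'opening': 0.09320134369264842}
top {'fx': 539.1506409655726, 'fy': 539.1506409655726, 'cx': 275.95754924629244, 'cy': 207.6632834071243, 'extrinsics': array([[ 0.01464599, -0.99975735,  0.01645377, -0.0128884 ],
       [-0.99803422, -0.01561963, -0.06069369,  0.55309442],
       [ 0.06093596, -0.01553251, -0.99802082,  1.29271536],
       [ 0.        ,  0.        ,  0.        ,  1.        ]])}
side {'fx': 463.46104456817966, 'fy': 463.46104456817966, 'cx': 278.67089234294167, 'cy': 200.1138362917946, 'extrinsics': array([[-9.82541345e-01, -1.86040615e-01, -1.18101328e-03,
         5.35718985e-01],
       [-1.13749974e-01,  6.05749875e-01, -7.87482084e-01,
         1.33948544e-01],
       [ 1.47219050e-01, -7.73599366e-01, -6.16336412e-01,
         1.26782074e+00],
       [ 0.00000000e+00,  0.00000000e+00,  0.00000000e+00,
         1.00000000e+00]])}
```

View pics/top0.png

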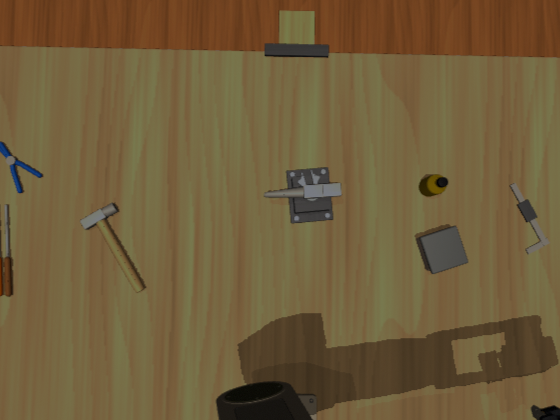

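View pics/side0.png

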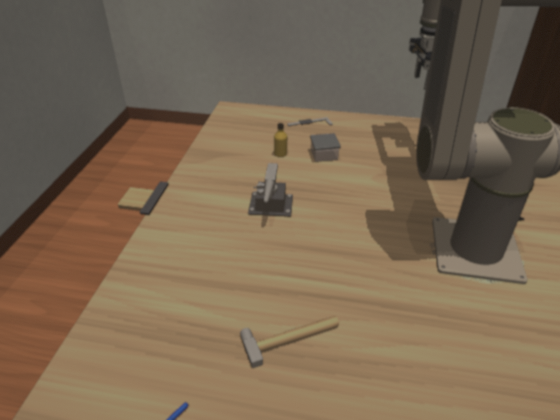

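The top view shows the horn tip at about (265,194), the heel at (341,189), the holder centre near (311,195), and the guide on the up side (world +x). I'll enlarge that area next.

```bash
cat > h.py <<'E'
import numpy as np,cv2
from plant import robot
def ray(c,u,v,z):
    E=c["extrinsics"];R=E[:3,:3];t=E[:3,3]
    o=-R.T@t;d=R.T@np.array([(u-c["cx"])/c["fx"],(v-c["cy"])/c["fy"],1])
    return o+d*(z-o[2])/d[2]
def cloud(c,d):
    v,u=np.mgrid[:d.shape[0],:d.shape[1]]
    P=np.stack([(u-c["cx"])/c["fx"]*d,(v-c["cy"])/c["fy"]*d,d],-1)
    E=c["extrinsics"];return (P-E[:3,3])@E[:3,:3]
E
python3 - <<'E'
from h import *
p=cv2.imread("pics/top0.png");c=robot.calibration("top")
k=p[155:235,250:355];k=cv2.convertScaleAbs(k,alpha=1.8)
cv2.imwrite("pics/crop0.png",cv2.resize(k,None,fx=7,fy=7,interpolation=cv2.INTER_CUBIC))
P=cloud(c,np.load("top0.npy"))
z=P[155:235,250:355,2]
np.set_printoptions(linewidth=250)
print((z[10:70:3,12:95:3]*1000).astype(int))
for u,v,h in((265,194.5,.101),(341,189,.114),(311,195,.058)):print(ray(c,u,v,h))
E
```

```text
[[   0    1    0    1    0    3    1    0    0    1   -1   -1    3    0    0    1   -5    2    1    0   -2   -1    6    3    0   -2   -1    3]
 [   0    3    1    0    1    3   -3    5   -3   -2    2    2    3    3    4    2    1   10    8    6    9   12    5    3    1   -3    0    3]
 [   0    2    2    3   -2    5    0   -2    8   14    6   11    5    9   16   10   60   10   10    9   13   14    2    0    8   -4    0    0]
 [   3    1    0    0    1   -3    4    5   10   11   19    6   12   67   10   13   13   68    8   14   58   54   12    0    2   -3   -3    0]
 [   1    3    2   -3    1    0    2   -3    7    7   59   58   60   73   63   56   58   74   68   59   59   62    7    1    1    0    0    1]
 [  -1    3   -2    1   -2    1    4    0    5   10   57   63   73   71   57   61   59   71   71   61   59   62   10    3    2    2   -2    5]
 [   8    3   -1    1    3    0   -2   -1    1    5   60   61   61   67   71   56   59   70   68   56   62   60  114  110  117  118    0 1323]
 [   2    1    0    0    2   -1    5   -2    0    5   62   56   59   54  113  114  114  115  118  1
[... 1171 characters left out ...]
    2    0    2]
 [  -2    0    2    5    5    1    0    3    0   -2    4    8   10    8    9    4   11    8   13    9    7    3   14    7    0    0    3    0]
 [   0    6    3   -3   -1    0    0   -1    1   -1    9   18    8    8    8   12   11   10    8   10   14   14   18   10   -3    3   -1    0]
 [   2    0    3    2    0    0    3    1    0    1   10   12   11   12    4    8    8   12    5   12    7    9    9    7    0    8    4    0]
 [   4    3    0    0    4   -2    2    6    2    0    8    7   11    2    0    0    1    7   -1    0   -2   -2    4    4    3    5    1    4]]
[0.57770518 0.02217249 0.101     ]
[ 0.59180864 -0.14923738  0.114     ]
[ 0.58193002 -0.08608231  0.058     ]
```

View pics/crop0.png

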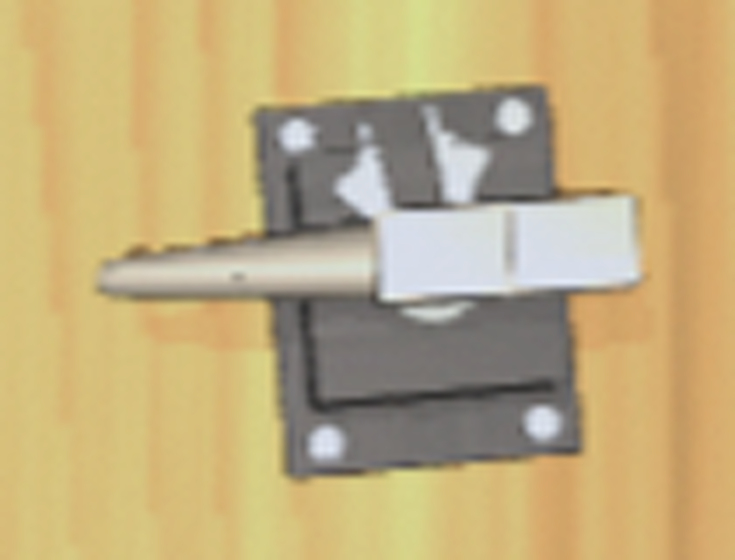

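The crop shows the head block from about x 380 to 510 (centre (445,252)) and the horn pointing left. The notch edges run (385,210)-(372,130) and (448,200)-(430,110). Next I compute the approach.

```bash
cat >> h.py <<'E'
from scipy.spatial.transform import Rotation as Ro
def plan(target,yaw):
    s=robot.read_state();R=Ro.from_rotvec(s["orientation"])
    w=np.array(target)-s["tool_pos"]
    print("t",round(s["t"],2),"pos",s["tool_pos"].round(4),"shift tool mm",(R.inv().apply(w)*1000).round(1))
    x=np.array([np.cos(yaw),np.sin(yaw),0]);y=np.array([np.sin(yaw),-np.cos(yaw),0])
    T=Ro.from_matrix(np.stack([x,y,[0,0,-1]],1))
    print("turn tool",(R.inv()*T).as_rotvec().round(4),"yaw now deg",np.degrees(np.arctan2(*R.as_matrix()[[1,0],0])).round(2),
     "shift after turn",(T.inv().apply(w)*1000).round(1),"q",s["q"].round(3),"f",s["force"].round(1),"open",s["opening"].round(4),"gf",s["gripper_force"])
E
python3 - <<'E'
from h import *
c=robot.calibration("top")
f=lambda x,y,z:ray(c,250+(x+.5)/7-.5,155+(y+.5)/7-.5,z)
h=f(445,252,.114);a=f(380,255,.114);b=f(635,240,.114);t=f(100,278,.101)
print("head",h,"tip",t)
for d in(a-b,t-h):print("yaw",np.degrees(np.arctan2(d[1],d[0])))
n=[f(372,130,.07),f(385,210,.07),f(430,110,.07),f(448,200,.07)]
for d in(n[0]-n[1],n[2]-n[3]):print("notch",np.degrees(np.arctan2(d[1],d[0])))
m=(n[0]+n[1]+n[2]+n[3])/4-h;print("notch mid",np.degrees(np.arctan2(m[1],m[0])),n)
d=f(258,108,.0)-f(288,470,0);print("foot",np.degrees(np.arctan2(d[1],d[0])))
plan([h[0],h[1],.40],np.radians(94))
print(robot.calibration("wrist")["extrinsics"], robot.calibration("wrist")["fx"])
E
```

```text
head [ 0.58722877 -0.08630526  0.114     ] tip [0.57815258 0.02477981 0.101     ]
yaw 94.30065982436427
yaw 94.67096741550667
notch 9.86029086320845
notch 11.88246670178034
notch mid 14.410307238762904 [array([ 0.63193215, -0.06514569,  0.07      ]), array([ 0.60512639, -0.0698049 ,  0.07      ]), array([ 0.63898864, -0.08449478,  0.07      ]), array([ 0.6088281 , -0.09084096,  0.07      ])]
foot 5.483870827843708
t 0.1 pos [ 0.1553 -0.5793  0.4038] shift tool mm [ 544.8 -364.5    4.5]Traceback (most recent call last):
  File "<stdin>", line 11, in <module>
  File "h.py", line 19, in plan
    "shift after turn",(T.inv().apply(w)*1000).round(1),"q",s["q"].round(3),"f",s["force"].round(1),"open",s["opening"].round(4),"gf",s["gripper_force"])
                                                                                                           ^^^^^^^^^^^^^^^^^^
AttributeError: 'float' object has no attribute 'round'
```

Call:
apply_moves([
  [[12, -8, 0], [0, 0, 0]],
  [[27, -18, 0], [0, 0, 0]],
  [[30, -20, 0], [0, 0, 0]],
  [[30, -20, 0], [0, 0, 0]],
  [[30, -20, 0], [0, 0, 0]],
  [[30, -20, 0], [0, 0, 0]],
  [[30, -20, 0], [0, 0, 0]],
  [[30, -20, 0], [0, 0, 0]],
  [[30, -20, 0], [0, 0, 0]],
  [[30, -20, 0], [0, 0, 0]],
  [[30, -20, 0], [0, 0, 0]],
  [[30, -20, 0], [0, 0, 0]],
], claw=1)

```text
t: 1.1
tool_pos: [0.4251, -0.271, 0.4046]
orientation: [-3.114, -0.41, -0.0]
force: [0.5, -1.3, 0.3]
opening: 0.0933
gripper_force: 0.0
```

Call:
apply_moves([
  [[30, -20, 0], [0, 0, 0]],
  [[30, -20, 0], [0, 0, 0]],
  [[30, -20, 0], [0, 0, 0]],
  [[30, -20, 0], [0, 0, 0]],
  [[30, -20, 0], [0, 0, 0]],
  [[30, -20, 0], [0, 0, 0]],
  [[20, -14, 0], [0, 0, 0]],
  [[6, -4, 0], [0, 0, 0]],
  [[0, 0, 0], [0, 0, -0.06]],
  [[0, 0, 0], [0, 0, -0.12]],
  [[0, 0, 0], [0, 0, -0.12]],
  [[0, 0, 0], [0, 0, -0.12]],
])

```text
t: 2.1
tool_pos: [0.587, -0.0867, 0.4044]
orientation: [-2.957, -1.059, 0.001]
force: [0.1, 1.3, -0.1]
opening: 0.0928
gripper_force: 0.0
```

Call:
apply_moves([
  [[0, 0, 0], [0, 0, -0.12]],
  [[0, 0, 0], [0, 0, -0.12]],
  [[0, 0, 0], [0, 0, -0.12]],
  [[0, 0, 0], [0, 0, -0.12]],
  [[0, 0, 0], [0, 0, -0.12]],
  [[0, 0, 0], [0, 0, -0.12]],
  [[0, 0, 0], [0, 0, -0.12]],
  [[0, 0, 0], [0, 0, -0.12]],
  [[0, 0, 0], [0, 0, 0]],
  [[0, 0, 0], [0, 0, 0]],
])

```text
t: 2.93
tool_pos: [0.5871, -0.087, 0.4046]
orientation: [-2.146, -2.294, 0.0]
force: [-0.2, 0.1, -0.8]
opening: 0.093
gripper_force: 0.0
```

```bash
sed -i 's/s\["opening"\].round(4)/s["opening"]/' h.py; python3 - <<'E'
from h import *
plan([.5872,-.0863,.40],np.radians(94.5))
c=robot.calibration("wrist");p,d=robot.read_camera("wrist")
print({k:c[k] for k in c});cv2.imwrite("pics/w1.png",cv2.convertScaleAbs(p,alpha=1.5));np.savez("w1.npz",p=p,d=d,E=c["extrinsics"])
E
```

```text
t 2.93 pos [ 0.5871 -0.087   0.4046] shift tool mm [0.6 0.2 4.6]
turn tool [-0.0004 -0.0001 -0.0116] yaw now deg 93.83 shift after turn [0.6 0.2 4.6] q [-0.233  0.113  1.507 -0.     1.522 -0.3  ] f [-0.2  0.1 -0.8] open 0.09298311221081351 gf 0.0
{'fx': 323.62386415146864, 'fy': 323.62386415146864, 'cx': 278.8247806216934, 'cy': 210.40925171689344, 'extrinsics': array([[ 0.99778782,  0.06646457, -0.00138755, -0.57996611],
       [ 0.06451703, -0.96309536,  0.26131376, -0.15224163],
       [ 0.01603176, -0.26082521, -0.96525292,  0.35832947],
       [ 0.        ,  0.        ,  0.        ,  1.        ]])}
```

View pics/w1.png

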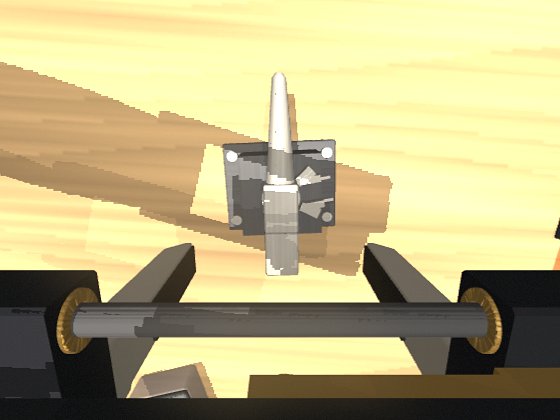

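The wrist view shows the head and heel at cols 264–298, the head's front edge at row 186, the heel end at row 275 and the guide near (315,190). I'll measure the head by depth and zoom in on the guide.

```bash
python3 - <<'E'
from h import *
z=np.load("w1.npz");c=robot.calibration("wrist");p=z["p"];P=cloud(c,z["d"])
b=p.astype(int).max(-1)
m=(P[...,2]>.106)&(P[...,2]<.125);m[:186]=0;m[280:]=0;m[:,:240]=0;m[:,320:]=0
cnt=max(cv2.findContours(m.astype(np.uint8),0,2)[0],key=cv2.contourArea)
r=cv2.minAreaRect(cnt);bx=cv2.boxPoints(r);W=np.array([ray(c,*q,.114) for q in bx]);print(bx.round(1),W.round(4))
k=p[155:235,285:345]
cv2.imwrite("pics/w1c.png",cv2.resize(cv2.convertScaleAbs(k,alpha=1.8),None,fx=7,fy=7,interpolation=cv2.INTER_CUBIC))
E
```

```text
[[263. 186.]
 [297. 186.]
 [297. 275.]
 [263. 275.]] [[ 0.5726 -0.0673  0.114 ]
 [ 0.6014 -0.0653  0.114 ]
 [ 0.6081 -0.1479  0.114 ]
 [ 0.577  -0.15    0.114 ]]
```

View pics/w1c.png

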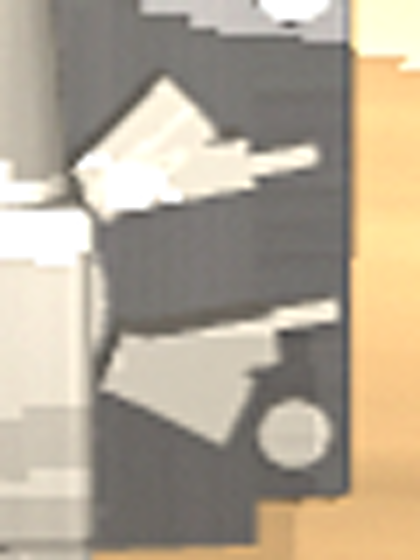

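```bash
python3 - <<'E'
from h import *
c=robot.calibration("wrist")
f=lambda x,y,z:ray(c,285+(x+.5)/7-.5,155+(y+.5)/7-.5,z)
A=[f(*q,.07) for q in((108,217),(250,186),(122,337),(275,316))]
for d in(A[1]-A[0],A[3]-A[2]):print(np.degrees(np.arctan2(d[1],d[0])),np.linalg.norm(d))
m=sum(A)/4-np.array([.588,-.087,0]);print(np.degrees(np.arctan2(m[1],m[0])),np.array(A).round(4))
plan([.588,-.087,.267],np.radians(94.2))
E
```

```text
16.33355421569337 0.020367308805319714
11.8615314986039 0.021993136185911612
14.298288710005192 [[ 0.6073 -0.073   0.07  ]
 [ 0.6269 -0.0672  0.07  ]
 [ 0.6108 -0.0902  0.07  ]
 [ 0.6323 -0.0857  0.07  ]]
t 2.98 pos [ 0.5872 -0.0869  0.4046] shift tool mm [-1.000e-01  9.000e-01  1.376e+02]
turn tool [-0.0004 -0.0001 -0.0069] yaw now deg 93.8 shift after turn [-1.000e-01  8.000e-01  1.376e+02] q [-0.233  0.113  1.507 -0.     1.522 -0.3  ] f [ 0.4  0.1 -0.6] open 0.09301547964031465 gf 0.0
```

Call:
apply_moves([
  [[0, 0.8, 8], [0, 0, -0.007]],
  [[0, 0, 18], [0, 0, 0]],
  [[0, 0, 20], [0, 0, 0]],
  [[0, 0, 20], [0, 0, 0]],
  [[0, 0, 20], [0, 0, 0]],
  [[0, 0, 20], [0, 0, 0]],
  [[0, 0, 16], [0, 0, 0]],
  [[0, 0, 10], [0, 0, 0]],
  [[0, 0, 5.5], [0, 0, 0]],
  [[0, 0, 0], [0, 0, 0]],
  [[0, 0, 0], [0, 0, 0]],
])

```text
t: 3.9
tool_pos: [0.5885, -0.0869, 0.2677]
orientation: [2.134, 2.306, 0.0]
force: [0.9, -0.0, -0.1]
opening: 0.0929
gripper_force: 0.0
```

Call:
apply_moves([
  [[0, 0, 0], [0, 0, 0]],
  [[0, 0, 0], [0, 0, 0]],
  [[0, 0, 0], [0, 0, 0]],
  [[0, 0, 0], [0, 0, 0]],
  [[0, 0, 0], [0, 0, 0]],
  [[0, 0, 0], [0, 0, 0]],
  [[0, 0, 0], [0, 0, 0]],
  [[0, 0, 0], [0, 0, 0]],
  [[0, 0, 0], [0, 0, 0]],
  [[0, 0, 0], [0, 0, 0]],
  [[0, 0, 0], [0, 0, 0]],
  [[0, 0, 0], [0, 0, 0]],
], claw=0, newtons=45)

```text
t: 4.9
tool_pos: [0.5884, -0.0869, 0.2672]
orientation: [2.133, 2.306, 0.0]
force: [1.2, -0.8, -0.5]
opening: 0.0297
gripper_force: 45.0
```

```bash
python3 - <<'E'
from h import *
plan([.588,-.087,.267],np.radians(94.2))
E
```

```text
t 4.9 pos [ 0.5884 -0.0869  0.2672] shift tool mm [-0.1 -0.4  0.2]
turn tool [0.0001 0.     0.0046] yaw now deg 94.47 shift after turn [-0.1 -0.4  0.2] q [-0.233  0.221  1.645  0.     1.276 -0.311] f [ 1.2 -0.8 -0.5] open 0.029652628285556266 gf 44.98279273509979
```

Call:
apply_moves([
  [[0, 0, -1], [0, 0, 0]],
  [[0, 0, -2], [0, 0, 0]],
  [[0, 0, -2], [0, 0, 0]],
  [[0, 0, -2], [0, 0, 0]],
  [[0, 0, -2], [0, 0, 0]],
  [[0, 0, -2], [0, 0, 0]],
  [[0, 0, -2], [0, 0, 0]],
  [[0, 0, -2], [0, 0, 0]],
  [[0, 0, -1], [0, 0, 0]],
  [[0, 0, 0], [0, 0, 0]],
  [[0, 0, 0], [0, 0, 0]],
  [[0, 0, 0], [0, 0, 0]],
])

```text
t: 5.9
tool_pos: [0.5883, -0.0868, 0.2831]
orientation: [-2.133, -2.306, 0.0]
force: [-0.2, -0.1, -8.3]
opening: 0.0298
gripper_force: 45.0
```

```bash
python3 - <<'E'
from h import *
plan([.588,-.087,.283],np.radians(94.2))
p,d=robot.read_camera("side");cv2.imwrite("pics/s2.png",cv2.resize(cv2.convertScaleAbs(p[150:225,225:315],alpha=1.6),None,fx=8,fy=8,interpolation=cv2.INTER_CUBIC))
E
```

```text
t 5.9 pos [ 0.5883 -0.0868  0.2831] shift tool mm [-0.1 -0.3  0.1]
turn tool [-0.0003 -0.      0.0047] yaw now deg 94.47 shift after turn [-0.1 -0.3  0.1] q [-0.233  0.204  1.633 -0.     1.305 -0.311] f [-0.2 -0.1 -8.3] open 0.029844561703412605 gf 44.9821275472641
```

View pics/s2.png

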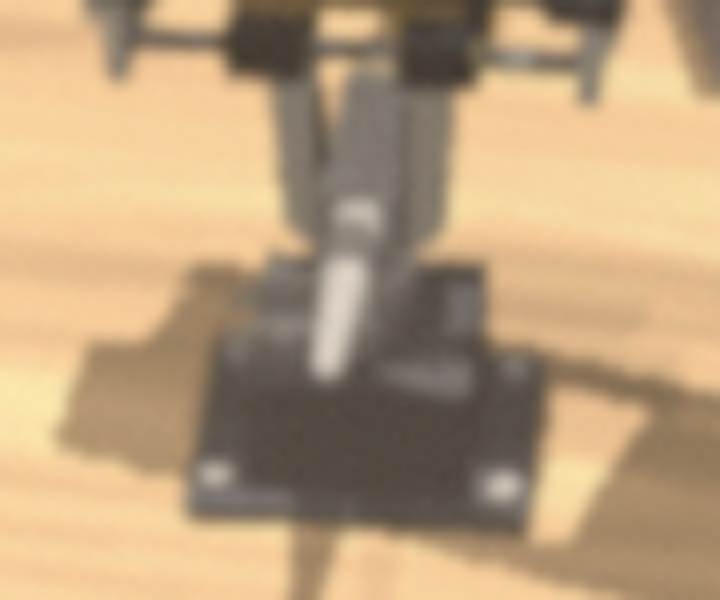

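The horn is held level between the fingers and the stake is lifted about 16 mm, with the wrist carrying 8.3 N. Now the turn, about 1.40 rad.

Call:
apply_moves([
  [[0, 0, 0], [0, 0, 0.04]],
  [[0, 0, 0], [0, 0, 0.06]],
  [[0, 0, 0], [0, 0, 0.06]],
  [[0, 0, 0], [0, 0, 0.06]],
  [[0, 0, 0], [0, 0, 0.06]],
  [[0, 0, 0], [0, 0, 0.06]],
  [[0, 0, 0], [0, 0, 0.06]],
  [[0, 0, 0], [0, 0, 0.06]],
  [[0, 0, 0], [0, 0, 0.06]],
  [[0, 0, 0], [0, 0, 0.06]],
  [[0, 0, 0], [0, 0, 0.06]],
  [[0, 0, 0], [0, 0, 0.06]],
])

```text
t: 6.95
tool_pos: [0.5882, -0.0868, 0.2831]
orientation: [-2.797, -1.431, 0.0]
force: [-0.5, -0.3, -7.4]
opening: 0.0297
gripper_force: 45.0
```

Call:
apply_moves([
  [[0, 0, 0], [0, 0, 0.06]],
  [[0, 0, 0], [0, 0, 0.06]],
  [[0, 0, 0], [0, 0, 0.06]],
  [[0, 0, 0], [0, 0, 0.06]],
  [[0, 0, 0], [0, 0, 0.06]],
  [[0, 0, 0], [0, 0, 0.06]],
  [[0, 0, 0], [0, 0, 0.06]],
  [[0, 0, 0], [0, 0, 0.06]],
  [[0, 0, 0], [0, 0, 0.06]],
  [[0, 0, 0], [0, 0, 0.06]],
  [[0, 0, 0], [0, 0, 0.06]],
  [[0, 0, 0], [0, 0, 0.04]],
])

```text
t: 7.95
tool_pos: [0.5883, -0.0868, 0.283]
orientation: [-3.118, -0.385, 0.001]
force: [0.2, 0.4, -6.6]
opening: 0.0297
gripper_force: 45.0
```

```bash
python3 - <<'E'
from h import *
plan([.588,-.087,.283],np.radians(14))
s=robot.read_state();print(s["wrist_torque"])
c=robot.calibration("wrist");p,d=robot.read_camera("wrist");np.savez("w3.npz",p=p,d=d,E=c["extrinsics"])
cv2.imwrite("pics/w3.png",cv2.convertScaleAbs(p,alpha=1.5))
E
```

```text
t 7.95 pos [ 0.5883 -0.0868  0.283 ] shift tool mm [-0.3  0.1  0. ]
turn tool [-0.0002  0.0003  0.0012] yaw now deg 14.07 shift after turn [-0.3  0.1  0. ] q [-0.233  0.204  1.633  0.     1.305  1.093] f [ 0.2  0.4 -6.6] open 0.0297492954586037 gf 44.981374740600586
[-0.03356947  0.03244479  0.04650936]
```

View pics/w3.png

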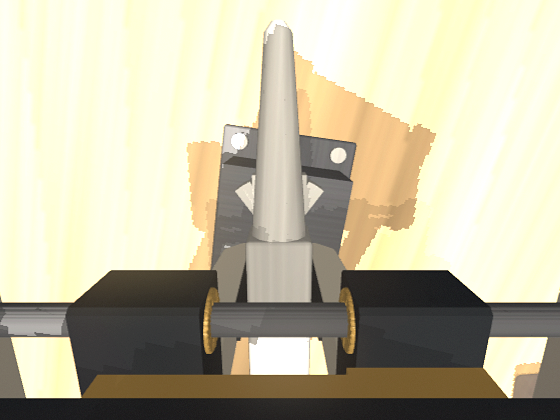

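The horn is centred on col ~279 and the guide's outer corners sit at (235,192) and (325,190), midpoint 280, so it faces the notch to within about 1°. Lowering gently by feel.

Call:
apply_moves([
  [[0, 0, 1], [0, 0, 0]],
  [[0, 0, 1], [0, 0, 0]],
  [[0, 0, 1], [0, 0, 0]],
  [[0, 0, 1], [0, 0, 0]],
  [[0, 0, 0.7], [0, 0, 0]],
  [[0, 0, 0.7], [0, 0, 0]],
  [[0, 0, 0.6], [0, 0, 0]],
  [[0, 0, 0], [0, 0, 0]],
  [[0, 0, 0], [0, 0, 0]],
])

```text
t: 8.75
tool_pos: [0.5883, -0.0869, 0.2772]
orientation: [-3.117, -0.39, 0.0]
force: [0.0, -0.3, -7.7]
opening: 0.0296
gripper_force: 45.0
```

Call:
apply_moves([
  [[0, 0, 1], [0, 0, 0]],
  [[0, 0, 1], [0, 0, 0]],
  [[0, 0, 1], [0, 0, 0]],
  [[0, 0, 1], [0, 0, 0]],
  [[0, 0, 1], [0, 0, 0]],
  [[0, 0, 1], [0, 0, 0]],
  [[0, 0, 1], [0, 0, 0]],
  [[0, 0, 0], [0, 0, 0]],
])

```text
t: 9.42
tool_pos: [0.5882, -0.0868, 0.2699]
orientation: [-3.117, -0.39, 0.001]
force: [-0.2, 0.5, -7.2]
opening: 0.0297
gripper_force: 45.0
```

Call:
apply_moves([
  [[0, 0, 0.8], [0, 0, 0]],
  [[0, 0, 0.8], [0, 0, 0]],
  [[0, 0, 0.7], [0, 0, 0]],
  [[0, 0, 0], [0, 0, 0]],
  [[0, 0, 0], [0, 0, 0]],
])

```text
t: 9.83
tool_pos: [0.5883, -0.0869, 0.2679]
orientation: [-3.117, -0.39, 0.0]
force: [0.1, 0.2, -7.3]
opening: 0.0298
gripper_force: 45.0
```

Still hanging free, about 0.7 mm to go.

Call:
apply_moves([
  [[0, 0, 0.4], [0, 0, 0]],
  [[0, 0, 0.4], [0, 0, 0]],
  [[0, 0, 0.2], [0, 0, 0]],
  [[0, 0, 0], [0, 0, 0]],
  [[0, 0, 0], [0, 0, 0]],
])

```text
t: 10.25
tool_pos: [0.5884, -0.0869, 0.2672]
orientation: [3.117, 0.39, 0.0]
force: [-1.1, -0.1, -4.2]
opening: 0.0297
gripper_force: 45.0
```

Call:
apply_moves([
  [[0, 0, 0.3], [0, 0, 0]],
  [[0, 0, 0], [0, 0, 0]],
  [[0, 0, 0], [0, 0, 0]],
])

```text
t: 10.5
tool_pos: [0.5884, -0.0869, 0.2672]
orientation: [3.117, 0.39, 0.0]
force: [-4.2, 0.1, 1.3]
opening: 0.0295
gripper_force: 45.0
```

Call:
apply_moves([
  [[0, 0, 0], [0, 0, 0]],
  [[0, 0, 0], [0, 0, 0]],
  [[0, 0, 0], [0, 0, 0]],
  [[0, 0, 0], [0, 0, 0]],
  [[0, 0, 0], [0, 0, 0]],
  [[0, 0, 0], [0, 0, 0]],
  [[0, 0, 0], [0, 0, 0]],
  [[0, 0, 0], [0, 0, 0]],
  [[0, 0, 0], [0, 0, 0]],
  [[0, 0, 0], [0, 0, 0]],
], claw=1)

```text
t: 11.33
tool_pos: [0.5883, -0.0869, 0.2666]
orientation: [-3.117, -0.39, -0.0]
force: [-0.9, 0.1, -0.4]
opening: 0.0908
gripper_force: 0.0
```

Call:
apply_moves([
  [[0, 0, -2], [0, 0, 0]],
  [[0, 0, -5], [0, 0, 0]],
  [[0, 0, -12], [0, 0, 0]],
  [[0, 0, -18], [0, 0, 0]],
  [[0, 0, -20], [0, 0, 0]],
  [[0, 0, -20], [0, 0, 0]],
  [[0, 0, -20], [0, 0, 0]],
  [[0, 0, -20], [0, 0, 0]],
  [[0, 0, -18], [0, 0, 0]],
  [[0, 0, -5], [0, 0, 0]],
  [[0, 0, 0], [0, 0, 0]],
  [[0, 0, 0], [0, 0, 0]],
])

```text
t: 12.33
tool_pos: [0.5883, -0.0868, 0.4067]
orientation: [3.117, 0.39, 0.001]
force: [0.4, 0.4, 0.3]
opening: 0.0929
gripper_force: 0.0
```

```bash
python3 - <<'E'
from h import *
s=robot.read_state();print(s["t"],s["force"],s["opening"])
c=robot.calibration("wrist");p,d=robot.read_camera("wrist")
cv2.imwrite("pics/w4.png",cv2.convertScaleAbs(p,alpha=1.4))
P=cloud(c,d);m=(P[...,2]>.106)&(P[...,2]<.125);m[:186]=0;m[280:]=0;m[:,:240]=0;m[:,320:]=0
print("head top z",np.median(P[...,2][m]),m.sum())
z=np.load("w1.npz");c0=dict(c);c0["extrinsics"]=z["E"];P=cloud(c0,z["d"]);m=(P[...,2]>.106)&(P[...,2]<.125);m[:186]=0;m[280:]=0;m[:,:240]=0;m[:,320:]=0
print("before",np.median(P[...,2][m]),m.sum())
E
```

```text
12.3333 [0.38539715 0.38886667 0.25997459] 0.09287000443360045
head top z 0.11432454395674232 2957
before 0.11422566849718263 3006
```

View pics/w4.png

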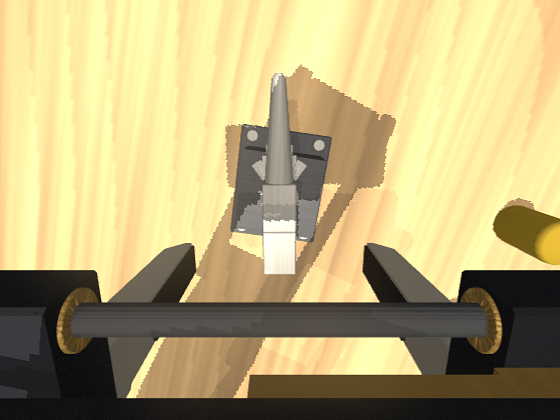

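The stake is down in the notch: the horn runs (278,75) to (280,185) and the guide shows evenly on both sides at (258,168) and (300,168). The head top is at its original fully-down height and the gripper is clear.

```bash
python3 -c "
from plant import robot
print(robot.close_job())"
```

```text
the job is handed in; nothing more can be done
None
```

The horn stake was lifted 16 mm, turned about 80° to face the notch, lowered until fully seated and released; the job was handed in at about 12 s, with nothing around it touched.

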